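# Put the largest check weight on the balance

## Task

Check the bench balance: lift the largest of the three steel weights straight up out of its pocket in the wooden weight block by its knob, and set it down upright on the middle of the balance's pan. Keep it upright all the way and put it down gently, do not drop it; then let go and leave it standing there.

Things in the scene. Friction and masses are not known exactly. Their poses are not given: they have to be found in the camera images.
- weight_large: largest of three steel weights (0.45 kg): upright cylinder 46 mm wide, 40 mm high, then a 12 mm neck and a round knob 18 mm wide, straight from 48 to 66 mm (its top) above the underside. It stands in an end pocket of the block, the cylinder's top level with the block's top, so only neck and knob stick out. Origin: centre of its underside; z up. Its neighbours (30 and 38 mm) have equal knobs
- weight_block: wooden block, fixed to the worktop, 74 (x) x 216 (y) x 50 mm (z), three round pockets 40 mm deep in a row along its y: y = +70 mm (49 mm wide, large weight), 0 (small) and -66 mm (medium), each 3 mm wider than its weight. Knobs stand 26 mm over its top; on either side in its x no knob stands in the fingers' way. Origin: centre of its underside; turned any way about z
- pan_centre (a point): centre of the top face of the flat round metal pan, 120 mm wide, 58 mm above the worktop, on the bench balance (white housing 202 mm deep, 160 mm wide, fixed, display side roughly towards the robot). Rigid, does not sink. z up, -x towards the display. A tall melt gun overhangs the middle of the table at x > 0.57 m, |y| < 0.13 m: cross there nearer the robot
Mind the look-alikes: they are no part of the job. Leave any green look-alike of the weight_large alone.

How it is judged:
On the way:
1. the largest weight is lifted clear of its pocket (underside at least 5 mm above the block's top face) (z of weight_large in the frame of weight_block above 0.055 m), for 0.1 s.
At the end, for the whole second after the job is handed in: the largest weight stands upright (within about 10 degrees) and at rest on the pan, its underside within 4 mm of the pan's top face in height and its axis within 25 mm of the pan's centre (horizontal distance between weight_large and pan_centre below 0.025 m and z of weight_large in the frame of pan_centre between -0.004 and 0.004 m and angle between weight_large's own z axis and vertical below 0.18 rad and linear speed of weight_large below 0.02 m/s); the robot touches nothing.
It fails at once if the largest weight is tipped more than about 29 degrees (angle between weight_large's own z axis and vertical above 0.5 rad).
It fails at once if the largest weight is dropped: it moves faster than 0.5 m/s while the fingers do not hold it (a fall of about 13 mm) (linear speed of weight_large above 0.5 m/s and contact force between the fingers and weight_large below 0.05 N).
It also fails if it takes over 43 s, if anything falls off the work surface, if the arm or the gripper's body presses on something with over 40 N, if the wrist force passes 120 N, or if a joint passes its speed limit or range.

## Robot

A 7-joint arm with a two-finger parallel gripper is mounted at the origin on a cart in front of the work surface, level with it; the furniture and walls round the work are solid. World frame = base frame: x ahead of the robot, y to its left, z up, the work surface at z = 0. Lengths are in m, angles in rad, forces in N, time in s.
With the tool pointing down it reaches from about 0.4 to 0.85 m from the base axis. Payload 4.5 kg.
Tool frame: the origin (TCP) lies between the finger pads; the fingertips stand 8 mm ahead of it and the grasp point (between the pads) lies 11 mm behind it; z points along the fingers, y is the direction in which the jaws open and shut (so a half turn about z gives the same grasp; the last joint's range is limited). The gripper opens to 88 mm and grips with 3 to 60 N. Pads are 18 mm wide; open, the fingers measure 123 mm over their backs; the gripper's body (75 mm by 187 mm) begins 45 mm behind the grasp point.
Start: joints at [-1.077, 0.689, -0.195, 1.565, 0.157, 0.902, -0.215], TCP at [0.277, 0.56, 0.221] pointing down, gripper open.
Joint ranges: [-3.01, 3.01], [-0.46, 2.08], [-1.47, 1.51], [0.13, 2.56], [-1, 4.14], [0.04, 2.09], [-2.66, 2.66]. Speed limits (rad/s): [2.57, 2.57, 3.14, 3.14, 3.14, 3.14, 3.14].

## Interface

Orientations are given as a unit quaternion [x, y, z, w].
In Python, from plant import r gives the robot as it stands.
- The arm moves only by the tool carry_out, never from a script. Its argument "commands" is a list that holds one entry, the list of rows, each a list of 7 numbers: the turn, a rotation vector about the tool's x, y, z in rad, then the shift along the tool's x, y, z in cm, then the finger opening in cm, from 0 to 8.81. A call has 1 to 10 rows; each row is the pose to reach, as a shift and turn from the pose commanded when the call began, along the tool's axes at that moment; what a row does not reach only later rows make up. A row lasts 1/12 s, in which the tool goes at most 41.7 mm and 7.16 degrees, less where a joint would pass 70% of its speed; a pose out of reach is approached as far as the arm can. A call with a gripper value outside its range is refused whole. The fingers move at their own pace and stop on an object; "force" is the grip in N (left out, the last holds). Time passes only in rows, so rows that repeat a pose let the fingers close. It gives the time, the measured TCP pose, the force and the opening at its end, in the units of the state.
- r.get_state(): the state, without advancing time (a new reading comes with each control period).
- r.snapshot(name): name is "scene" or "top"; returns a dict with "pixels" (384x512x3 uint8, red, green, blue), "mtx" (3x3 intrinsics, pixels), "k1" (the pictures are not rectified: a ray, as slopes to the right and down, at radius r is drawn at 1 + k1 r^2 times it, then the intrinsics apply), "xyz" and "rotation" of the camera in the world. Camera axes: x right, y down, z forward; pixel columns grow to the right and rows downward; lengths in m; the calibration is good to about 2 mm. A picture is of the moment at which its call begins. There is no depth.
- r.finish_job(): hands the job in, once; it reports no verdict.
The state is a dict: "clock": time; "q": joint angles; "qd": joint speeds; "joint_torque": joint torques, N m; "tool_pos": TCP position; "eef_rot": TCP orientation; "contact_force": force on the tool from outside, world axes, zero at the start; "moment": the same for the moment, N m; "opening": opening from 0.0 (shut) to 1.0 (fully open).
Only numpy, scipy, OpenCV 4.12 (cv2) and the standard library are available. Lean on these libraries where they do the work, as an engineer would, in place of code of your own. Each camera call takes 0.05 s, during which the arm holds its last target.

## Working session

There is one attempt and no reset: what is moved stays moved. The work goes in short steps, Python scripts to look and compute and a tool call to move; the robot and the scene stay as the last step left them, time stands still between calls to the robot, and variables do not carry over. Pictures are saved under pics/ and viewed, and the job is handed in when it is done.

Besides the shell and the picture viewer there is one more tool, called after "Request:" as name(argument=value, ...), one argument or row to a line, values as JSON. carry_out: Moves the arm, as the interface text tells. Its arguments: {"type":"object","properties":{"commands":{"type":"array"},"force":{"type":"number"}},"required":["commands"]}

```bash
mkdir -p pics; ls; python3 - <<'E'
from plant import r
import cv2
s=r.get_state(); print(s)
for n in("scene","top"):
    d=r.snapshot(n); cv2.imwrite(f"pics/{n}0.png",d["pixels"][:,:,::-1]); print(n,d["mtx"],d["k1"],d["xyz"],d["rotation"])
E
```

```text
pics
{'clock': 0.0, 'q': array([-1.07717959,  0.68999401, -0.19454942,  1.56630198,  0.1573283 ,
        0.90250161, -0.21506539]), 'qd': array([ 5.18721633e-04, -9.45252626e-04, -1.02557531e-03,  9.86079396e-04,
        1.87425695e-04, -4.18887841e-04, -5.01008218e-05]), 'joint_torque': array([-3.15865582e-04, -5.27556825e+01, -1.26688320e+00, -1.53428435e+01,
       -5.25525946e-02,  6.55674419e-03,  1.82118947e-04]), 'tool_pos': array([0.27711314, 0.55948781, 0.21971592]), 'eef_rot': array([ 2.27810925e-01,  9.73704968e-01, -8.92584167e-04, -1.42926199e-04]), 'contact_force': array([ 0.49044328, -0.28917389, -0.17128977]), 'moment': array([-0.00191618,  0.04000983, -0.02662773]), 'opening': 0.9971805808880051}
scene [[475.97726635   0.         256.91954361]
 [  0.         475.97726635 189.36437516]
 [  0.           0.           1.        ]] -0.14329553309586784 [-0.36103296 -0.77110588  1.19181559] [ 0.84348862 -0.37655442  0.16093533 -0.34761119]
top [[481.63269586   0.         255.83154637]
 [  0.         481.63269586 192.75034088]
 [  0.           0.           1.        ]] 0.061225698539264996 [ 0.38487168 -0.05042815  1.38398995] [ 0.71694009 -0.69654927  0.02344085 -0.01632602]
```

View pics/scene0.png

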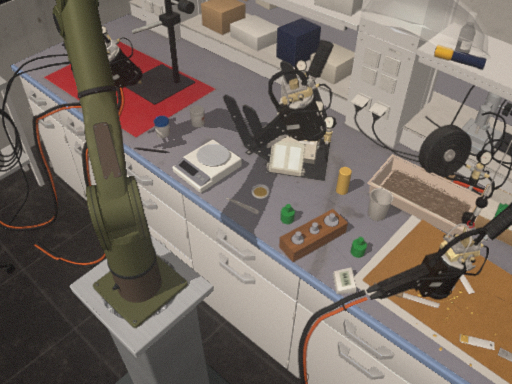

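View pics/top0.png

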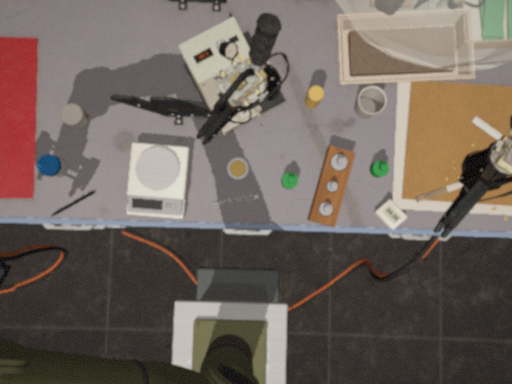

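The scene view shows the block at about (315,235) and the balance at (207,163). In the top view they are at (331,186) and (158,178). I'll zoom in to tell the weights apart.

```bash
cat > h.py <<'E'
import numpy as np, cv2
from scipy.spatial.transform import Rotation as R
def ray(d,uv):
    uv=np.atleast_2d(np.float64(uv)); K=d["mtx"]
    p=cv2.undistortPointsIter(uv[:,None,:],K,np.array([d["k1"],0,0,0.]),None,None,(3,100,1e-12))[:,0]
    v=R.from_quat(d["rotation"]).apply(np.c_[p,np.ones(len(p))])
    return v
def onplane(d,uv,z):
    v=ray(d,uv); c=np.array(d["xyz"]); return c+v*((z-c[2])/v[:,2])[:,None]
def proj(d,X):
    X=np.atleast_2d(np.float64(X)); p=R.from_quat(d["rotation"]).inv().apply(X-d["xyz"]); 
    return cv2.projectPoints(p[:,None,:],np.zeros(3),np.zeros(3),d["mtx"],np.array([d["k1"],0,0,0.]))[0][:,0]
def tri(d1,u1,d2,u2):
    a,b=ray(d1,u1)[0],ray(d2,u2)[0]; A=np.c_[a,-b]; t=np.linalg.lstsq(A,np.subtract(d2["xyz"],d1["xyz"]),rcond=None)[0]
    p,q=d1["xyz"]+a*t[0],d2["xyz"]+b*t[1]; return (p+q)/2,np.linalg.norm(p-q)
E
python3 - <<'E'
from h import *
a=cv2.imread("pics/scene0.png"); b=cv2.imread("pics/top0.png")
def z(im,x,y,w,h,s,n): cv2.imwrite(n,cv2.resize(im[y:y+h,x:x+w],None,fx=s,fy=s,interpolation=cv2.INTER_CUBIC))
z(a,265,200,110,70,7,"pics/sblk.png"); z(b,290,135,110,95,6,"pics/tblk.png")
z(a,165,130,90,65,8,"pics/sbal.png"); z(b,110,130,95,95,6,"pics/tbal.png")
E
```

```text
(no output)
```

View pics/sblk.png

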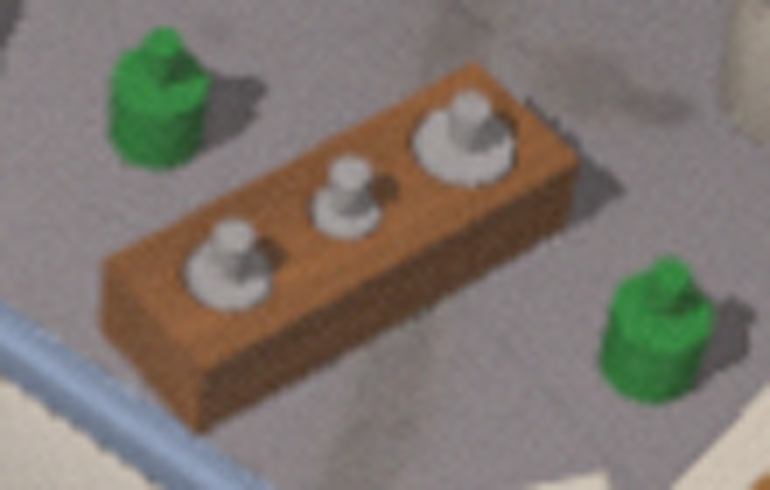

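View pics/tblk.png

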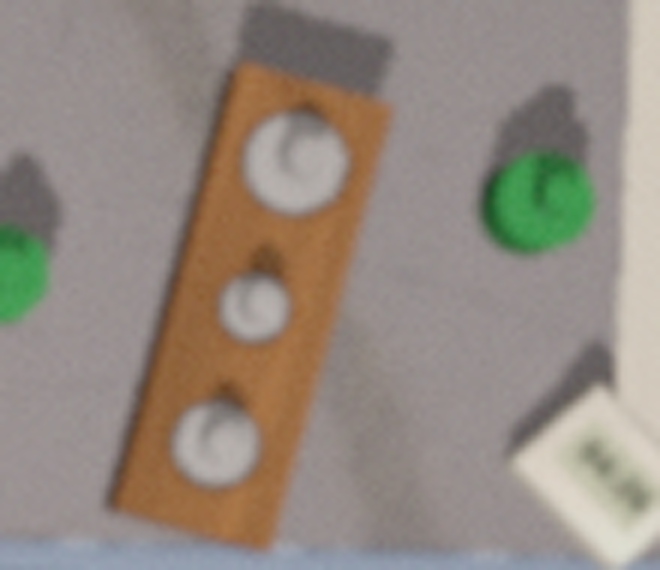

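View pics/sbal.png

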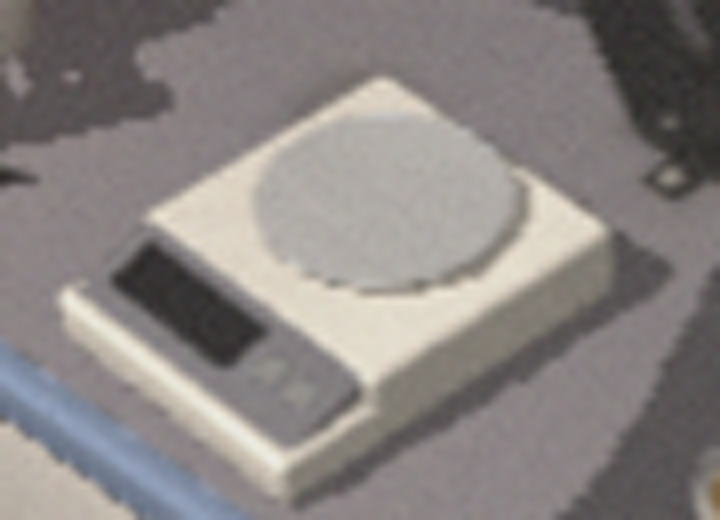

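View pics/tbal.png

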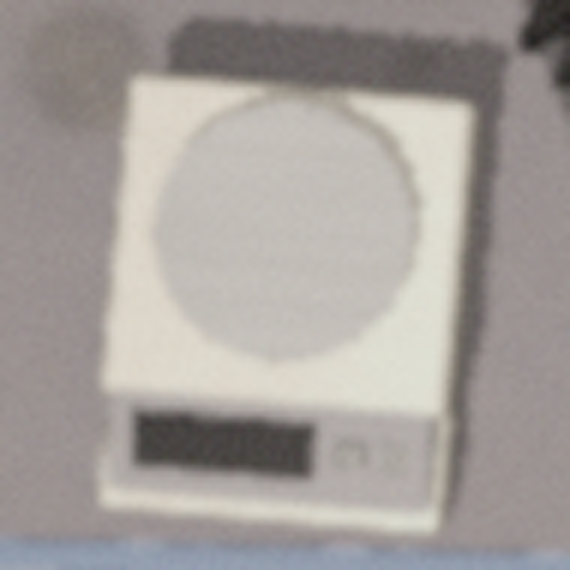

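Steel discs in the top crop: large at about (296,161), at the far end of the block; small at (255,307); medium at (216,444). The scene view agrees, with the large one at (464,146) in its crop. The pan is at (288,228) in the top crop and (390,202) in the scene crop. The green look-alikes stand on either side of the block.

```bash
cat > m0.py <<'E'
from h import *
from plant import r
D={n:r.snapshot(n) for n in("scene","top")}
roi={"scene":(265,200,110,70),"top":(300,135,70,95)}
pts={}
for n,d in D.items():
    im=d["pixels"]; hsv=cv2.cvtColor(im,cv2.COLOR_RGB2HSV)
    # wood mask hull -> gray inside
    x,y,w,h=roi[n]; m=np.zeros(im.shape[:2],np.uint8)
    wood=cv2.inRange(hsv,(3,90,50),(22,255,255)); m[y:y+h,x:x+w]=wood[y:y+h,x:x+w]
    c=max(cv2.findContours(m,0,2)[0],key=cv2.contourArea); hull=cv2.convexHull(c)
    hm=np.zeros_like(m); cv2.fillPoly(hm,[hull],255); hm=cv2.erode(hm,np.ones((3,3)))
    g=cv2.inRange(hsv,(0,0,100),(179,70,255))&hm
    for c in sorted(cv2.findContours(g,0,2)[0],key=cv2.contourArea)[::-1][:3]:
        e=cv2.fitEllipse(c); bx=cv2.minAreaRect(c)
        print(n,"gray",cv2.contourArea(c),np.round(e[0],1),np.round(e[1],1), onplane(d,e[0],.05)[0].round(4))
    print(n,"woodrect",cv2.minAreaRect(hull), onplane(d,cv2.boxPoints(cv2.minAreaRect(hull)),.05).round(4).tolist())
# hand-read
u={"scene":{"L":(464,146),"M":(229,268),"S":(346,206),"kL":(472,103),"kM":(235,236),"kS":(350,170)},
   "top":{"L":(296,161),"S":(255,307),"M":(216,444)}}
f=lambda p,o,s:np.add(np.add(p,.5)/s-.5,o)
for k in "LSM":
    a=f(u["scene"][k],(265,200),7);b=f(u["top"][k],(290,135),6)
    print(k,onplane(D["scene"],a,.05).round(4),onplane(D["top"],b,.05).round(4))
    a=f(u["scene"]["k"+k],(265,200),7); print(" knob scene .076",onplane(D["scene"],a,.076).round(4))
# pan
for n,d,o,s,p in(("scene",D["scene"],(165,130),8,(390,202)),("top",D["top"],(110,130),6,(288,228))):
    print(n,"pan hand",onplane(d,f(p,o,s),.058).round(4))
E
python3 m0.py
```

```text
scene gray 123.5 [330.9 219.9] [12.3 13.4] [ 0.5568 -0.2873  0.05  ]
scene gray 92.5 [296.6 237.5] [10.8 14.4] [ 0.4259 -0.2503  0.05  ]
scene gray 66.5 [313.9 228.4] [ 8.8 12.1] [ 0.4913 -0.2681  0.05  ]
scene woodrect ((313.34295654296875, 234.2100830078125), (27.661060333251953, 70.81964111328125), 61.55707550048828) [[0.3781, -0.2056, 0.05], [0.6254, -0.2669, 0.05], [0.5665, -0.3588, 0.05], [0.3335, -0.2941, 0.05]]
top gray 215.5 [338.7 161.7] [16.8 16.8] [ 0.5534 -0.2909  0.05  ]
top gray 145.5 [325.5 208.8] [14.2 14.4] [ 0.4213 -0.257   0.05  ]
top gray 89.0 [332.  185.8] [10.7 11.4] [ 0.4855 -0.2738  0.05  ]
top woodrect ((331.40802001953125, 185.58221435546875), (27.488544464111328, 77.67662811279297), 15.4786376953125) [[0.3907, -0.2086, 0.05], [0.6009, -0.2616, 0.05], [0.5824, -0.3357, 0.05], [0.3726, -0.2822, 0.05]]
L [[ 0.5548 -0.2885  0.05  ]] [[ 0.5542 -0.2915  0.05  ]]
 knob scene .076 [[ 0.5576 -0.2871  0.076 ]]
S [[ 0.4896 -0.2697  0.05  ]] [[ 0.4858 -0.2739  0.05  ]]
 knob scene .076 [[ 0.4882 -0.2699  0.076 ]]
M [[ 0.4261 -0.2527  0.05  ]] [[ 0.4219 -0.2572  0.05  ]]
 knob scene .076 [[ 0.4241 -0.2553  0.076 ]]
scene pan hand [[0.5211 0.2112 0.058 ]]
top pan hand [[0.5212 0.2096 0.058 ]]
```

Both views agree to about 3 mm. The large weight is near (0.555,-0.290), the block's row runs at about -14°, and the pan centre is near (0.521,0.210). Next I'll work out the approach moves.

```bash
cat >> h.py <<'E'
def to(pos,yawy=None):
    """shift (cm) and rotvec in tool axes to reach TCP pos, tool down, tool-y at world angle yawy deg"""
    from plant import r
    s=r.get_state(); Rc=R.from_quat(s["eef_rot"]); sh=Rc.inv().apply(np.array(pos)-s["tool_pos"])*100
    rv=np.zeros(3)
    if yawy is not None:
        a=np.radians(yawy); y=np.array([np.cos(a),np.sin(a),0]); z=np.array([0,0,-1.]); x=np.cross(y,z)
        rv=(Rc.inv()*R.from_matrix(np.c_[x,y,z])).as_rotvec()
    print("turn",rv.round(4),"shift cm",sh.round(2),"at",s["tool_pos"].round(4),"t",round(s["clock"],2))
E
python3 -c "
from h import *
to((.43,-.08,.22),75.9)"
```

```text
turn [-1.100e-03 -1.000e-04 -2.136e-01] shift cm [-42.08 -50.55   0.06] at [0.2772 0.5598 0.22  ] t 0.2
```

Request:
carry_out(
  commands=[
    [[0,0,-0.02,-1.0,-1.2,0,6],[0,0,-0.05,-3.0,-3.6,0,6],[0,0,-0.07,-5.5,-6.6,0,6],[0,0,-0.09,-8.0,-9.6,0,6],[0,0,-0.11,-10.5,-12.6,0,6],[0,0,-0.13,-13.0,-15.6,0,6],[0,0,-0.15,-15.5,-18.6,0,6],[0,0,-0.17,-18.0,-21.6,0,6],[0,0,-0.19,-20.5,-24.6,0,6],[0,0,-0.213,-22.5,-27.0,0,6]],
  ],
)

```text
clock: 1.03
tool_pos: [0.3593, 0.2151, 0.2205]
eef_rot: [0.123, 0.992, -0.001, -0.0]
contact_force: [0.3, -0.7, 0.3]
opening: 0.68
```

```bash
python3 -c "
from h import *
to((.43,-.08,.22),75.9)"
```

```text
turn [-0.0015  0.0002 -0.0013] shift cm [-14.08 -26.88   0.09] at [0.3593 0.2151 0.2205] t 1.03
```

Request:
carry_out(
  commands=[
    [[0,0,0,-1.4,-2.7,0,6],[0,0,0,-3.0,-5.7,0,6],[0,0,0,-4.6,-8.8,0,6],[0,0,0,-6.2,-11.9,0,6],[0,0,0,-7.8,-15.0,0,6],[0,0,0,-9.4,-18.0,0,6],[0,0,0,-11.0,-21.0,0,6],[0,0,0,-12.6,-24.1,0,6],[0,0,0,-13.6,-26.0,0,6],[0,0,0,-14.1,-26.9,0,6]],
  ],
)

```text
clock: 1.87
tool_pos: [0.4304, -0.0806, 0.2204]
eef_rot: [0.126, 0.992, -0.001, 0.0]
contact_force: [-0.3, -0.4, 0.7]
opening: 0.679
```

```bash
python3 -c "
from h import *
to((.555,-.29,.16),75.9)"
```

```text
turn [-0.0012  0.0004 -0.0063] shift cm [-17.29 -17.16   6.06] at [ 0.4304 -0.0806  0.2204] t 1.87
```

Request:
carry_out(
  commands=[
    [[0,0,0,-1.5,-1.5,0,6],[0,0,0,-4,-4,0.5,6],[0,0,0,-6.5,-6.5,1,6],[0,0,0,-9,-9,2,6],[0,0,0,-11.5,-11.5,3,6],[0,0,0,-14,-14,4,6],[0,0,-0.006,-16,-15.8,5,6],[0,0,-0.006,-17,-16.8,5.8,6],[0,0,-0.006,-17.3,-17.2,6.1,6],[0,0,-0.006,-17.3,-17.2,6.1,6]],
  ],
)

```text
clock: 2.7
tool_pos: [0.5556, -0.2857, 0.1583]
eef_rot: [0.12, 0.993, 0.001, -0.001]
contact_force: [-0.3, 0.5, 0.4]
opening: 0.684
```

```bash
python3 - <<'E'
from h import *
from plant import r
s=r.get_state(); print(s["tool_pos"],s["eef_rot"])
for n,(x,y,w,h) in (("scene",(265,150,110,110)),("top",(290,110,120,110))):
    d=r.snapshot(n); cv2.imwrite(f"pics/{n}1.png",cv2.resize(d["pixels"][y:y+h,x:x+w,::-1],None,fx=5,fy=5,interpolation=cv2.INTER_CUBIC))
E
```

```text
[ 0.55564127 -0.28565536  0.1582816 ] [ 1.20310234e-01  9.92735819e-01  5.19377415e-04 -8.78716837e-04]
```

View pics/scene1.png

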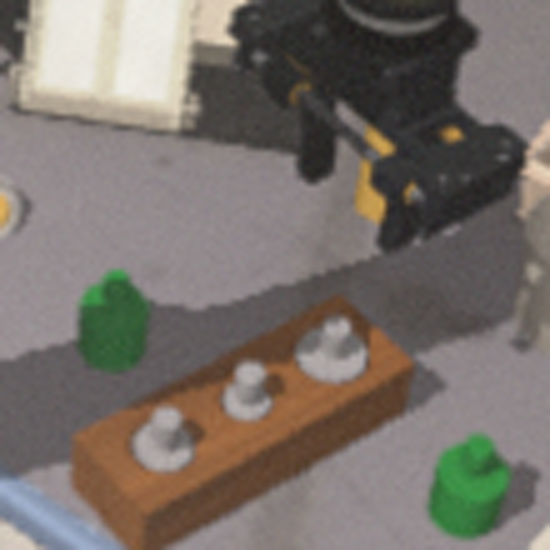

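View pics/top1.png

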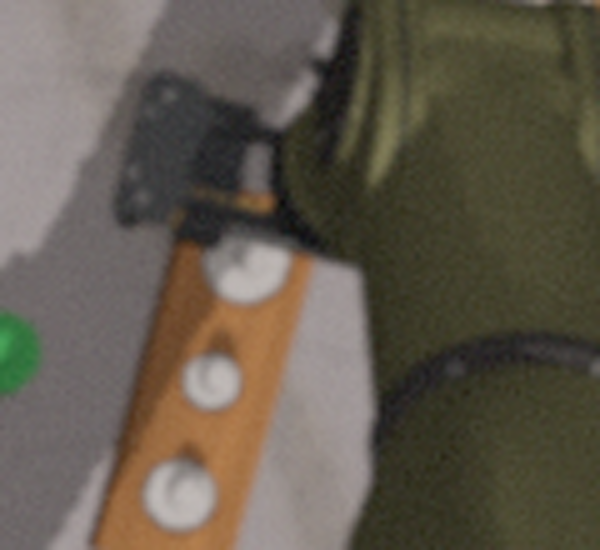

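```bash
python3 - <<'E'
from h import *
from plant import r
s=r.get_state(); Rc=R.from_quat(s["eef_rot"]); print(s["tool_pos"],s["clock"])
L=[(0,-.03,.008),(0,.03,.008),(0,0,.008),(0,-.03,-.011),(0,.03,-.011),(.009,-.03,.008),(-.009,-.03,.008),(0,.094,-.056),(0,-.094,-.056)]
X=Rc.apply(np.array(L))+s["tool_pos"]
for n,(x,y) in (("scene",(265,150)),("top",(290,110))):
    d=r.snapshot(n); im=cv2.imread(f"pics/{n}1.png")
    for i,p in enumerate((proj(d,X)-(x,y)+.5)*5): 
        cv2.circle(im,tuple(int(v) for v in p),4,(0,0,255),1); cv2.putText(im,str(i),tuple(int(v)+3 for v in p),0,.45,(255,0,255),1)
    cv2.imwrite(f"pics/{n}1p.png",im)
E
```

```text
[ 0.55577007 -0.28391279  0.15966321] 2.8
```

View pics/scene1p.png

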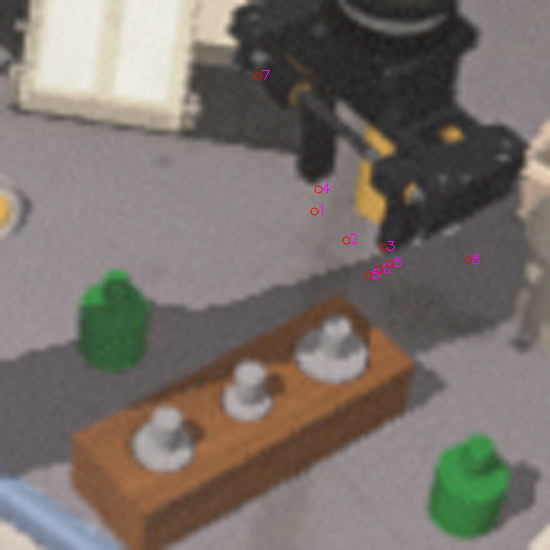

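View pics/top1p.png

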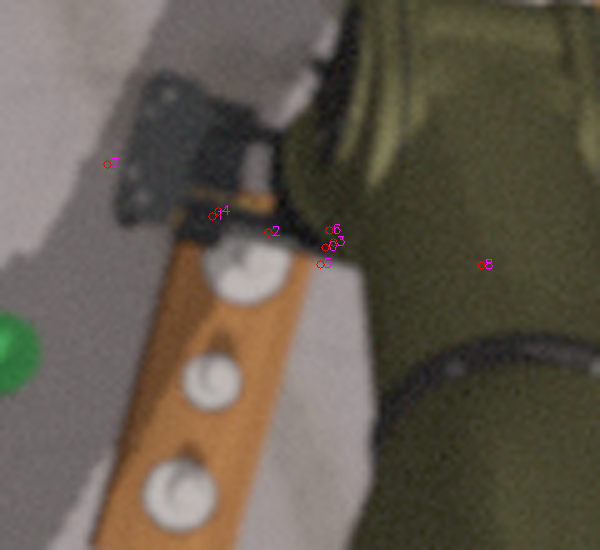

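The projected fingertips don't sit on the drawn ones: scene tips are near (315,182) and (395,245), projections at (314,210) and (377,268). I'll check that more closely before descending.

```bash
python3 - <<'E'
from h import *
from plant import r
s=r.get_state(); print(s["tool_pos"],s["clock"],s["q"].round(4))
for n,(x,y,w,h) in (("scene",(305,145,70,60)),("top",(305,115,65,55))):
    d=r.snapshot(n); im=d["pixels"][y:y+h,x:x+w,::-1]
    im=(255*(im/255.)**.5).astype(np.uint8)
    cv2.imwrite(f"pics/{n}2.png",cv2.resize(im,None,fx=10,fy=10,interpolation=cv2.INTER_CUBIC))
E
```

```text
[ 0.55599765 -0.28407376  0.16029115] 2.9 [ 0.5791  0.7721 -0.3276  1.6214  0.3168  0.8008  1.4483]
```

View pics/scene2.png

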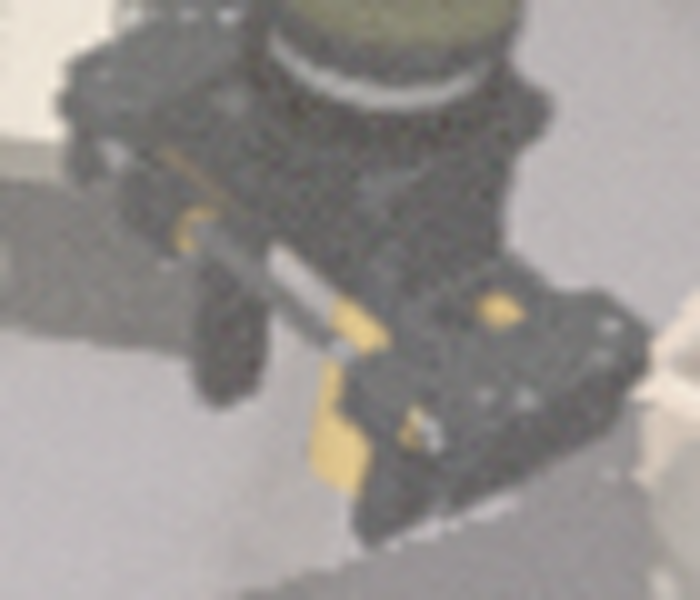

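View pics/top2.png

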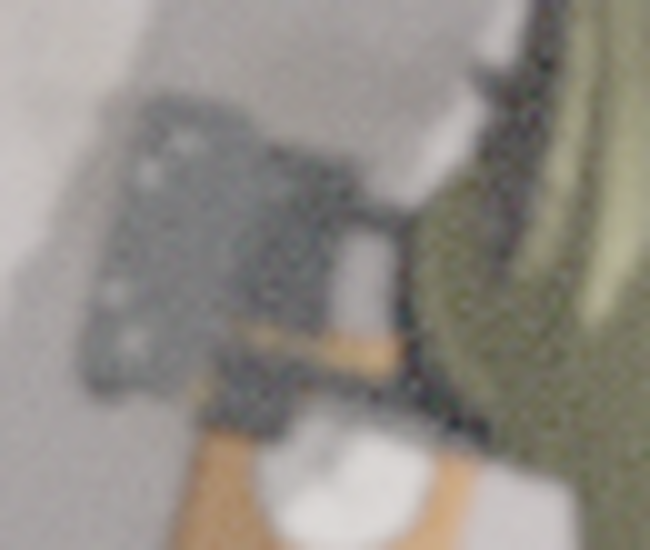

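In the top view the left finger at about (329.5,154) matches its projection to 1 px. In the scene view the tips look about 4–5 px high. I'll go down to just above the knob and compare there.

```bash
python3 -c "
from h import *
to((.5555,-.2895,.094),75.9)"
```

```text
turn [0.0003 0.0005 0.0071] shift cm [-0.06 -0.48  6.63] at [ 0.556  -0.2847  0.1603] t 3.0
```

Request:
carry_out(
  commands=[
    [[0,0,0.007,0,-0.2,0.5,5],[0,0,0.007,0,-0.4,1.5,5],[0,0,0.007,0,-0.5,2.5,5],[0,0,0.007,0,-0.5,3.5,5],[0,0,0.007,0,-0.5,4.5,5],[0,0,0.007,0,-0.5,5.5,5],[0,0,0.007,0,-0.5,6.2,5],[0,0,0.007,0,-0.5,6.6,5],[0,0,0.007,0,-0.5,6.6,5]],
  ],
)

```text
clock: 3.75
tool_pos: [0.5541, -0.2905, 0.0922]
eef_rot: [0.123, 0.992, 0.0, -0.001]
contact_force: [0.0, -0.3, 0.4]
opening: 0.566
```

```bash
cat > look.py <<'E'
import sys
from h import *
from plant import r
k=sys.argv[1]
s=r.get_state(); Rc=R.from_quat(s["eef_rot"]); print(s["tool_pos"],s["clock"],s["contact_force"].round(1),s["opening"])
g=s["opening"]*.044
X=Rc.apply(np.array([(0,-g,.008),(0,g,.008),(0,0,.008),(0,-g,-.011),(0,g,-.011)]))+s["tool_pos"]
C={"scene":(290,155,75,70),"top":(300,120,75,70)} if len(sys.argv)<3 else eval(sys.argv[2])
for n,(x,y,w,h) in C.items():
    d=r.snapshot(n); im=d["pixels"][y:y+h,x:x+w,::-1]
    im=(255*(im/255.)**.6).astype(np.uint8)
    im=cv2.resize(im,None,fx=8,fy=8,interpolation=cv2.INTER_CUBIC)
    for i,p in enumerate((proj(d,X)-(x,y)+.5)*8):
        p=tuple(int(v) for v in p); cv2.circle(im,p,3,(0,0,255),1); cv2.putText(im,str(i),p,0,.5,(255,0,255),1)
    cv2.imwrite(f"pics/{n}{k}.png",im)
E
python3 look.py 3
```

```text
[ 0.5541321  -0.29050414  0.09221289] 3.75 [ 0.  -0.3  0.4] 0.5663468666441892
```

View pics/scene3.png

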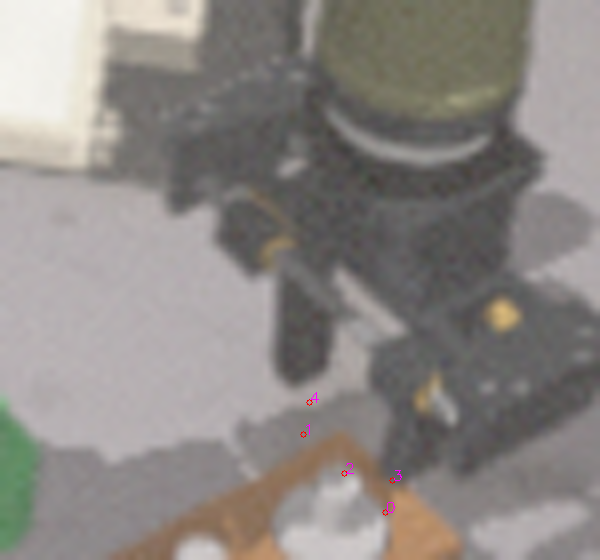

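View pics/top3.png

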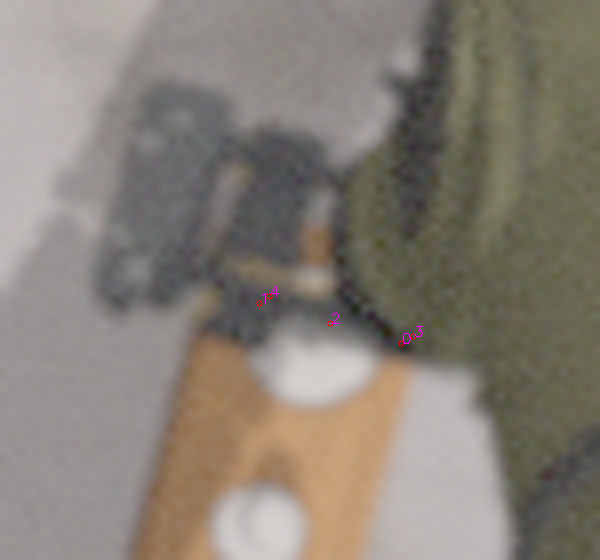

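```bash
python3 - <<'E'
from h import *
from plant import r
S=r.snapshot("scene");T=r.snapshot("top")
f=lambda p,o,s=8:np.add(np.add(p,.5)/s-.5,o)
for a in ((302,385),(285,378)):
  for b in ((235,345),(225,335)):
    print(a,b,tri(S,f(a,(290,155)),T,f(b,(300,120))))
for z in(.084,.1,.11): print(z,onplane(S,f((302,385),(290,155)),z),onplane(T,f((235,345),(300,120)),z))
s=r.get_state();print(s["tool_pos"], R.from_quat(s["eef_rot"]).as_matrix().round(3))
E
```

```text
(302, 385) (235, 345) (array([ 0.54736262, -0.25980065,  0.11665442]), np.float64(0.017137449599875145))
(302, 385) (225, 335) (array([ 0.55135102, -0.25736021,  0.11177027]), np.float64(0.017567114863212756))
(285, 378) (235, 345) (array([ 0.5447888 , -0.25669522,  0.12095005]), np.float64(0.010932778556299046))
(285, 378) (225, 335) (array([ 0.54875257, -0.25424973,  0.11609839]), np.float64(0.01133284000898754))
0.084 [[ 0.58210655 -0.24999049  0.084     ]] [[ 0.54569276 -0.25840527  0.084     ]]
0.1 [[ 0.56848494 -0.25751687  0.1       ]] [[ 0.54371341 -0.25584553  0.1       ]]
0.11 [[ 0.55997143 -0.26222086  0.11      ]] [[ 0.54247632 -0.2542457   0.11      ]]
[ 0.55523302 -0.29104236  0.09404209] [[-0.969  0.245  0.001]
 [ 0.245  0.969 -0.   ]
 [-0.001 -0.    -1.   ]]
```

```bash
python3 -c "
from h import *
to((.555,-.2895,.063),75.9)"
```

```text
turn [-0.0001  0.0012 -0.0017] shift cm [0.06 0.14 3.1 ] at [ 0.5552 -0.291   0.094 ] t 3.95
```

Request:
carry_out(
  commands=[
    [[0,0,0,0,0.1,0.4,4],[0,0,0,0,0.1,0.9,4],[0,0,0,0,0.1,1.4,4],[0,0,0,0,0.1,1.9,4],[0,0,0,0,0.1,2.3,4],[0,0,0,0,0.1,2.7,4],[0,0,0,0,0.1,3.0,4],[0,0,0,0,0.1,3.1,4],[0,0,0,0,0.1,3.1,4]],
  ],
)

```text
clock: 4.7
tool_pos: [0.5548, -0.2898, 0.0621]
eef_rot: [0.124, 0.992, 0.0, -0.0]
contact_force: [0.8, 0.1, -0.4]
opening: 0.45
```

```bash
python3 look.py 4
```

```text
[ 0.55480509 -0.28981048  0.06210706] 4.7 [ 0.8  0.1 -0.4] 0.44990005708961817
```

View pics/scene4.png

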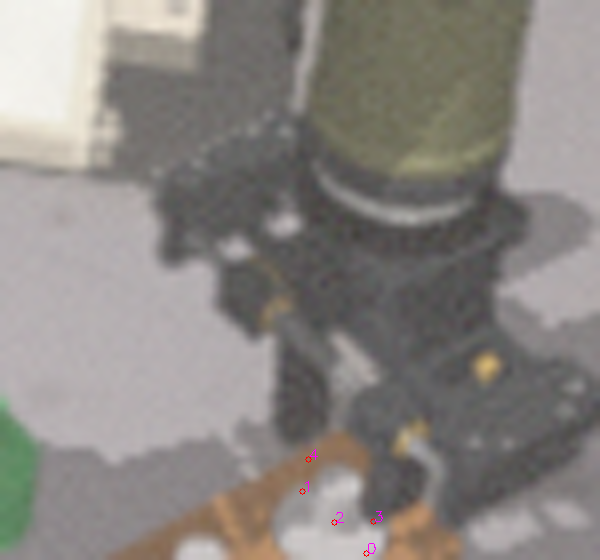

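View pics/top4.png

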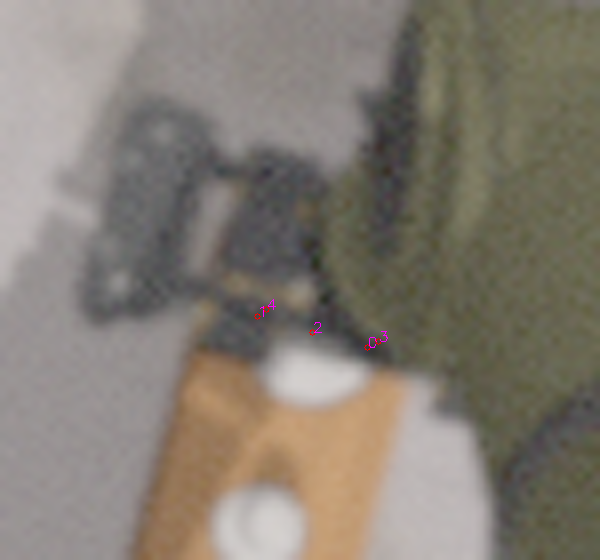

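Nothing is touched so far. The projected point between the tips (2) lies on the weight in both views. I'll close gently and check whether the opening stops at 18 mm (about 0.20).

Request:
carry_out(
  commands=[
    [[0,0,0,0,0,0,3],[0,0,0,0,0,0,2.6],[0,0,0,0,0,0,2.2],[0,0,0,0,0,0,1.6],[0,0,0,0,0,0,1.0],[0,0,0,0,0,0,1.0]],
  ],
  force=5,
)

```text
clock: 5.3
tool_pos: [0.555, -0.2899, 0.0625]
eef_rot: [0.124, 0.992, 0.0, 0.0]
contact_force: [0.4, -0.2, -0.8]
opening: 0.116
```

```bash
python3 look.py 5
```

```text
[ 0.55500021 -0.28991966  0.06253484] 5.3 [ 0.4 -0.2 -0.8] 0.1157102978285496
```

View pics/scene5.png

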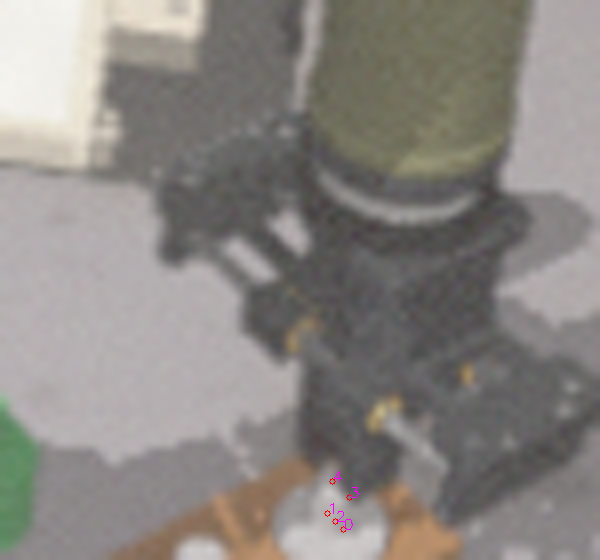

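The fingers closed to 10 mm without touching the knob, so they are either behind it or above it. The images were right and the nominal TCP is off. I'll look at the top view and triangulate.

View pics/top5.png

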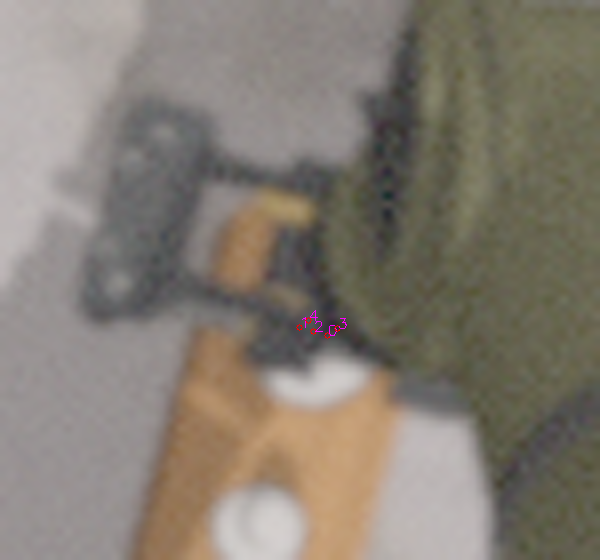

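```bash
python3 - <<'E'
from h import *
from plant import r
S=r.snapshot("scene");T=r.snapshot("top")
f=lambda p,o,s=8:np.add(np.add(p,.5)/s-.5,o)
for z in(.04,.054,.065,.075,.08,.09): print(z,onplane(S,f((348,490),(290,155)),z).round(4),"nominal",onplane(S,f((335,521),(290,155)),z).round(4))
x,y,w,h=(320,200,30,26)
cv2.imwrite("pics/s5z.png",cv2.resize((255*(S["pixels"][y:y+h,x:x+w,::-1]/255.)**.5).astype(np.uint8),None,fx=20,fy=20,interpolation=cv2.INTER_CUBIC))
x,y,w,h=(322,145,34,30)
cv2.imwrite("pics/t5z.png",cv2.resize((255*(T["pixels"][y:y+h,x:x+w,::-1]/255.)**.4).astype(np.uint8),None,fx=20,fy=20,interpolation=cv2.INTER_CUBIC))
E
```

```text
0.04 [[ 0.5841 -0.278   0.04  ]] nominal [[ 0.5667 -0.2839  0.04  ]]
0.054 [[ 0.5726 -0.284   0.054 ]] nominal [[ 0.5554 -0.2898  0.054 ]]
0.065 [[ 0.5635 -0.2887  0.065 ]] nominal [[ 0.5465 -0.2944  0.065 ]]
0.075 [[ 0.5553 -0.293   0.075 ]] nominal [[ 0.5385 -0.2987  0.075 ]]
0.08 [[ 0.5512 -0.2951  0.08  ]] nominal [[ 0.5344 -0.3008  0.08  ]]
0.09 [[ 0.543  -0.2994  0.09  ]] nominal [[ 0.5264 -0.305   0.09  ]]
```

View pics/s5z.png

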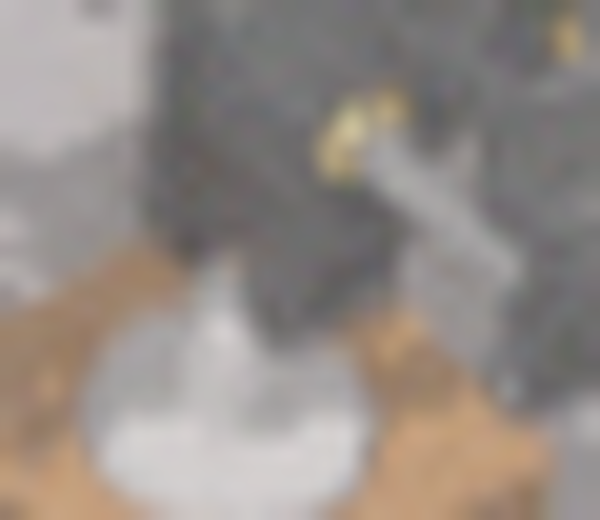

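View pics/t5z.png

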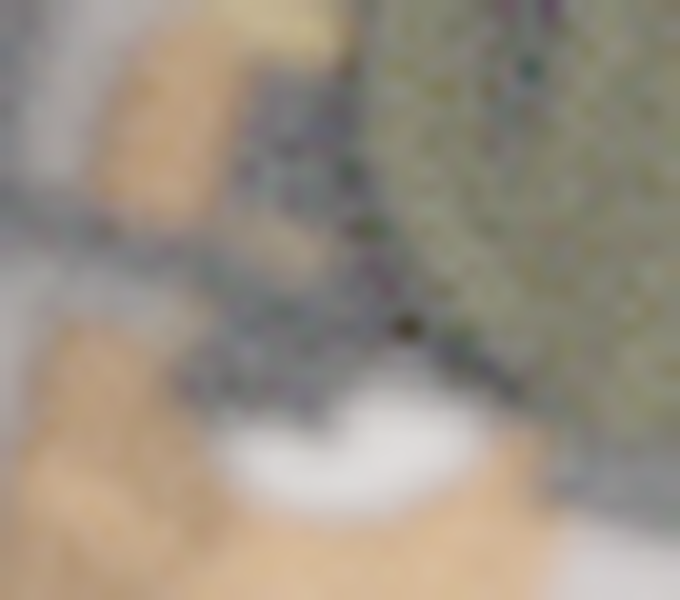

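```bash
cat > snap.py <<'E'
import sys,pickle
from plant import r
pickle.dump(({n:r.snapshot(n) for n in("scene","top")},r.get_state()),open(f"{sys.argv[1]}.pkl","wb"))
E
python3 snap.py A
```

Request:
carry_out(
  commands=[
    [[0,0,0,0,0,0,2.6],[0,0,0,0,0,0,4],[0,0,0,0,0,0,5],[0,0,0,0,0,0,5],[0,0,0,0,0,0,5]],
  ],
)

```text
clock: 6.02
tool_pos: [0.555, -0.2899, 0.0625]
eef_rot: [0.124, 0.992, 0.0, 0.0]
contact_force: [0.1, 0.1, 0.0]
opening: 0.469
```

```bash
python3 snap.py B; python3 - <<'E'
import pickle
from h import *
A,a=pickle.load(open("A.pkl","rb"));B,b=pickle.load(open("B.pkl","rb"))
print(a["tool_pos"],b["tool_pos"],b["opening"])
for n,(x,y) in {"scene":(300,170),"top":(305,130)}.items():
    o=[]
    for d in(A,B):
        im=(255*(d[n]["pixels"][y:y+60,x:x+60,::-1]/255.)**.5).astype(np.uint8); o.append(cv2.resize(im,None,fx=6.5,fy=6.5,interpolation=cv2.INTER_CUBIC))
    cv2.imwrite(f"pics/ab_{n}.png",np.hstack(o))
E
```

```text
[ 0.55498758 -0.28990425  0.06248688] [ 0.55497068 -0.28987632  0.06249211] 0.5520833403162128
```

View pics/ab_scene.png

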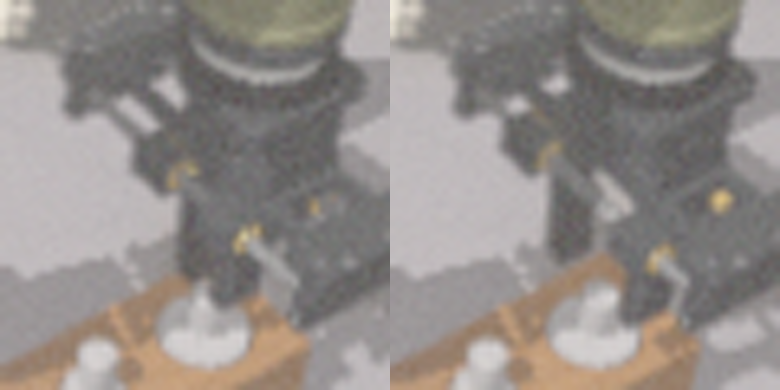

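View pics/ab_top.png

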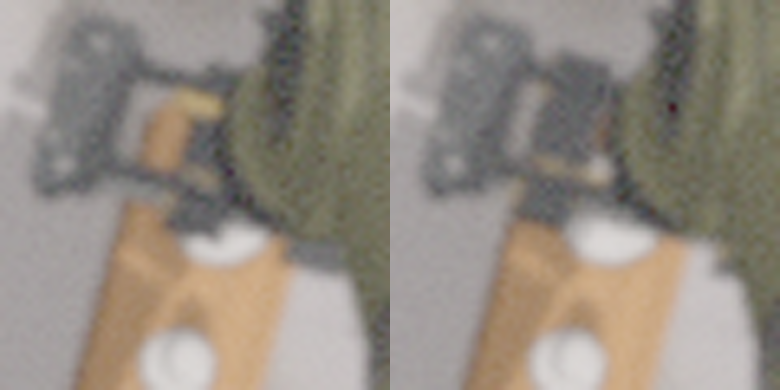

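Comparing open and closed, the right finger occludes the knob from above and passes over it. So the real tips are about 20–25 mm higher than the stated tip offset suggests, while the horizontal position fits. I'll open up and go down in small steps, watching the force.

Request:
carry_out(
  commands=[
    [[0,0,0,0,0,0.2,4.5],[0,0,0,0,0,0.4,4.5],[0,0,0,0,0,0.5,4.5],[0,0,0,0,0,0.6,4.5]],
  ],
)

```text
clock: 6.45
tool_pos: [0.5548, -0.2899, 0.0562]
eef_rot: [0.124, 0.992, 0.0, -0.0]
contact_force: [1.5, 0.9, 0.5]
opening: 0.512
```

```bash
python3 -c "
from plant import r
s=r.get_state();print(s['tool_pos'],s['contact_force'],s['moment'],s['clock'])"
```

```text
[ 0.55484397 -0.28988983  0.0561991 ] [1.46491832 0.86949266 0.48695095] [ 0.02003984 -0.01913386  0.01067023] 6.45
```

Nominal tip height is now 0.048, below the block's top, and there is still no contact. That confirms the tips are higher than stated. I'll keep going down.

Request:
carry_out(
  commands=[
    [[0,0,0,0,0,0.3,4.5],[0,0,0,0,0,0.6,4.5],[0,0,0,0,0,0.9,4.5],[0,0,0,0,0,1.1,4.5],[0,0,0,0,0,1.2,4.5]],
  ],
)

```text
clock: 6.87
tool_pos: [0.5547, -0.2898, 0.044]
eef_rot: [0.124, 0.992, 0.0, -0.0]
contact_force: [-0.1, 0.6, -0.8]
opening: 0.51
```

```bash
python3 look.py 6
```

```text
[ 0.55470699 -0.28977109  0.04395211] 6.8667 [-0.1  0.6 -0.8] 0.5100872906993749
```

View pics/scene6.png

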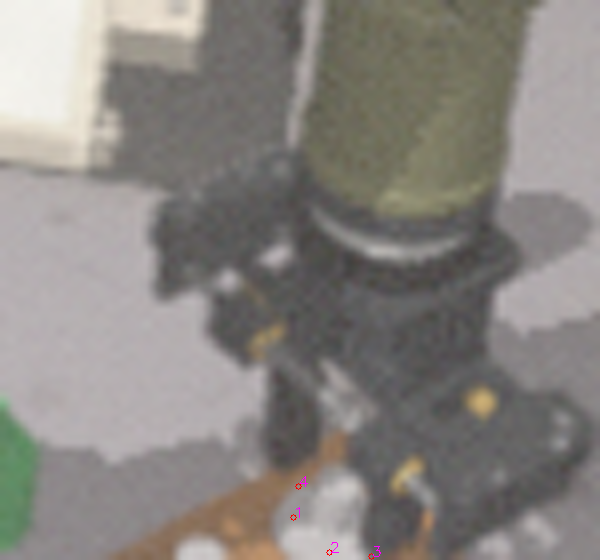

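Request:
carry_out(
  commands=[
    [[0,0,0,0,0,0,3.5],[0,0,0,0,0,0,3],[0,0,0,0,0,0,2.5],[0,0,0,0,0,0,2],[0,0,0,0,0,0,1.6],[0,0,0,0,0,0,1.2],[0,0,0,0,0,0,1.0]],
  ],
  force=4,
)

```text
clock: 7.55
tool_pos: [0.5549, -0.2905, 0.0446]
eef_rot: [0.124, 0.992, -0.0, 0.0]
contact_force: [0.4, -1.8, 0.4]
opening: 0.202
```

```bash
python3 look.py 7
```

```text
[ 0.55491427 -0.29045638  0.0445588 ] 7.55 [ 0.4 -1.8  0.4] 0.20237650360639362
```

View pics/scene7.png

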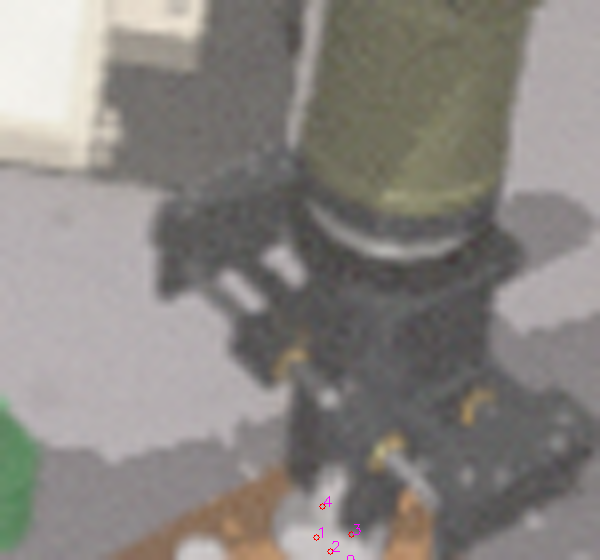

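The fingers stopped at 0.202 (17.8 mm), which is the knob. For more overlap I'll open slightly, drop 4 mm with the force checked, and close again.

Request:
carry_out(
  commands=[
    [[0,0,0,0,0,0,2.6],[0,0,0,0,0,0,3],[0,0,0,0,0,0.1,3],[0,0,0,0,0,0.2,3],[0,0,0,0,0,0.3,3],[0,0,0,0,0,0.4,3],[0,0,0,0,0,0.4,3]],
  ],
)

```text
clock: 8.23
tool_pos: [0.5548, -0.2897, 0.0402]
eef_rot: [0.124, 0.992, 0.0, -0.0]
contact_force: [0.3, -0.4, 0.4]
opening: 0.342
```

Request:
carry_out(
  commands=[
    [[0,0,0,0,-0.1,0,2.6],[0,0,0,0,-0.1,0,2.2],[0,0,0,0,-0.1,0,1.8],[0,0,0,0,-0.1,0,1.4],[0,0,0,0,-0.1,0,1.0],[0,0,0,0,-0.1,0,1.0]],
  ],
  force=6,
)

```text
clock: 8.73
tool_pos: [0.5549, -0.2905, 0.0405]
eef_rot: [0.123, 0.992, 0.0, 0.0]
contact_force: [0.2, 1.2, 0.5]
opening: 0.2
```

Request:
carry_out(
  commands=[
    [[0,0,0,0,0,0,0.5],[0,0,0,0,0,0,0.5],[0,0,0,0,0,0,0.5],[0,0,0,0,0,0,0.5]],
  ],
  force=35,
)

```text
clock: 9.07
tool_pos: [0.5548, -0.2906, 0.0405]
eef_rot: [0.123, 0.992, 0.0, 0.0]
contact_force: [0.4, 0.9, 0.1]
opening: 0.193
```

Gripped, with only about 1 N sideways. I'll lift it slowly, straight up.

Request:
carry_out(
  commands=[
    [[0,0,0,0,0,-0.1,0.5],[0,0,0,0,0,-0.3,0.5],[0,0,0,0,0,-0.6,0.5],[0,0,0,0,0,-0.9,0.5],[0,0,0,0,0,-1.2,0.5],[0,0,0,0,0,-1.4,0.5],[0,0,0,0,0,-1.5,0.5],[0,0,0,0,0,-1.5,0.5]],
  ],
)

```text
clock: 9.73
tool_pos: [0.5549, -0.291, 0.0558]
eef_rot: [0.124, 0.992, -0.0, 0.0]
contact_force: [0.7, -0.2, -4.3]
opening: 0.192
```

```bash
python3 look.py 8
```

```text
[ 0.55492122 -0.29098389  0.05584983] 9.7333 [ 0.7 -0.2 -4.3] 0.1923056710145831
```

View pics/scene8.png

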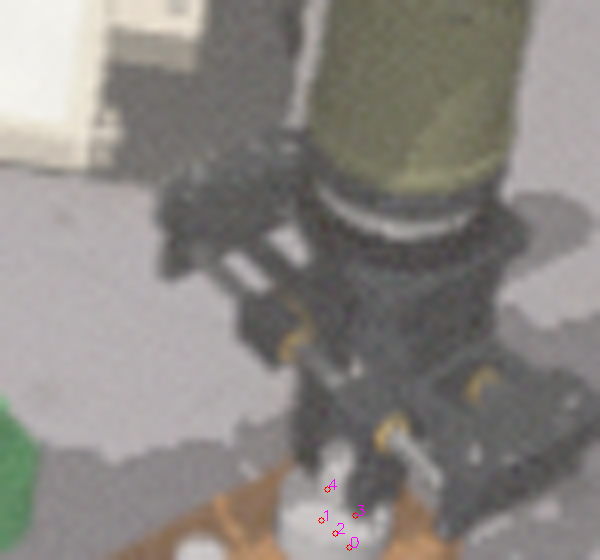

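Force z is -4.3 N, which is the weight itself, and the weight is rising in the picture. I'll keep lifting straight up.

Request:
carry_out(
  commands=[
    [[0,0,0,0,0,-0.4,0.5],[0,0,0,0,0,-1.4,0.5],[0,0,0,0,0,-2.8,0.5],[0,0,0,0,0,-4.5,0.5],[0,0,0,0,0,-6.2,0.5],[0,0,0,0,0,-7.9,0.5],[0,0,0,0,0,-9.4,0.5],[0,0,0,0,0,-10.4,0.5],[0,0,0,0,0,-11,0.5],[0,0,0,0,0,-11.2,0.5]],
  ],
)

```text
clock: 10.67
tool_pos: [0.5552, -0.2911, 0.1688]
eef_rot: [0.124, 0.992, -0.0, 0.001]
contact_force: [-0.4, -0.6, -4.5]
opening: 0.192
```

```bash
python3 look.py 9; python3 -c "
from h import *
to((.43,-.08,.18),75.9)"
```

```text
[ 0.55515319 -0.29110045  0.16877793] 10.6667 [-0.4 -0.6 -4.5] 0.19156560866368405
turn [-0.     -0.0002 -0.0016] shift cm [17.24 17.39 -1.25] at [ 0.5545 -0.2909  0.1674] t 10.77
```

View pics/scene9.png

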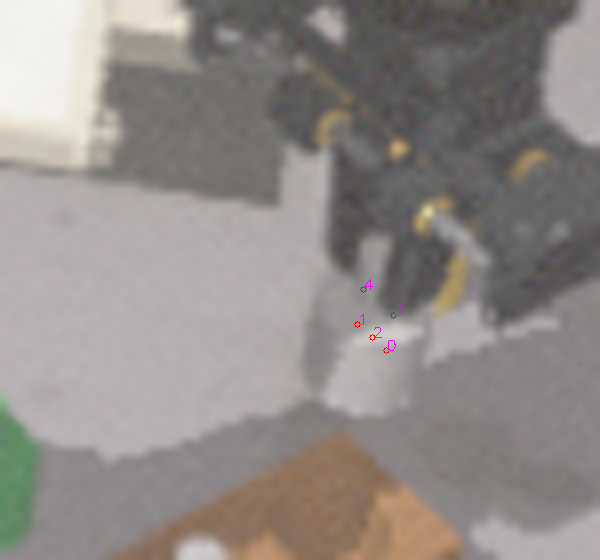

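The weight hangs upright and is well clear of the block. Now I'll cross on the robot's side of the gun, with gentle ramps.

Request:
carry_out(
  commands=[
    [[0,0,0,0.3,0.3,0,0.5],[0,0,0,1.0,1.0,-0.1,0.5],[0,0,0,2.1,2.1,-0.3,0.5],[0,0,0,3.6,3.6,-0.5,0.5],[0,0,0,5.3,5.3,-0.7,0.5],[0,0,0,7.1,7.1,-0.9,0.5],[0,0,0,8.9,8.9,-1.1,0.5],[0,0,0,10.7,10.8,-1.2,0.5],[0,0,0,12.5,12.6,-1.2,0.5],[0,0,0,14.2,14.6,-1.2,0.5]],
  ],
)

```text
clock: 11.6
tool_pos: [0.4512, -0.1136, 0.1791]
eef_rot: [0.124, 0.992, 0.0, -0.001]
contact_force: [0.6, 0.2, -4.0]
opening: 0.189
```

```bash
python3 -c "
from h import *
to((.43,.05,.18),75.9);to((.521,.21,.18),75.9)"
```

```text
turn [-0.0001 -0.0016 -0.0023] shift cm [ 6.08 15.34 -0.09] at [ 0.4512 -0.1136  0.1791] t 11.6
turn [-0.0001 -0.0016 -0.0023] shift cm [ 1.19 33.08 -0.1 ] at [ 0.4512 -0.1136  0.1791] t 11.6
```

Request:
carry_out(
  commands=[
    [[0,0,0,1.5,1.9,0,0.5],[0,0,0,2.8,3.8,0,0.5],[0,0,0,3.9,5.8,0,0.5],[0,0,0,4.7,7.9,0,0.5],[0,0,0,5.3,10.0,0,0.5],[0,0,0,5.7,12.1,0,0.5],[0,0,0,5.9,14.2,0,0.5],[0,0,0,5.8,16.3,0,0.5],[0,0,0,5.5,18.4,0,0.5],[0,0,0,5.0,20.5,0,0.5]],
  ],
)

```text
clock: 12.43
tool_pos: [0.4537, 0.0977, 0.1791]
eef_rot: [0.123, 0.992, -0.0, -0.001]
contact_force: [0.2, -0.0, -4.2]
opening: 0.187
```

```bash
python3 -c "
from h import *
to((.521,.21,.18),75.9)"
```

```text
turn [-0.0007 -0.0017 -0.0006] shift cm [-3.78 12.53 -0.11] at [0.4537 0.0977 0.1791] t 12.43
```

Request:
carry_out(
  commands=[
    [[0,0,0,-0.6,2.0,0,0.5],[0,0,0,-1.2,4.0,0,0.5],[0,0,0,-1.8,6.0,0,0.5],[0,0,0,-2.4,7.8,0,0.5],[0,0,0,-2.9,9.4,0,0.5],[0,0,0,-3.2,10.6,0,0.5],[0,0,0,-3.4,11.4,0,0.5],[0,0,0,-3.5,11.8,0,0.5],[0,0,0,-3.5,11.9,0,0.5],[0,0,0,-3.5,11.9,0,0.5]],
  ],
)

```text
clock: 13.27
tool_pos: [0.5172, 0.2027, 0.1791]
eef_rot: [0.124, 0.992, -0.001, -0.001]
contact_force: [-0.7, 0.2, -3.8]
opening: 0.188
```

```bash
python3 look.py 10 '{"scene":(170,95,85,75),"top":(120,125,90,75)}'; python3 -c "
from h import *
to((.521,.21,.12),75.9)"
```

```text
[0.5171773  0.20265224 0.17913763] 13.2667 [-0.7  0.2 -3.8] 0.18837264058387398
turn [-0.0013 -0.0006 -0.0025] shift cm [-0.17  0.87  5.93] at [0.5172 0.2021 0.1794] t 13.37
```

View pics/scene10.png

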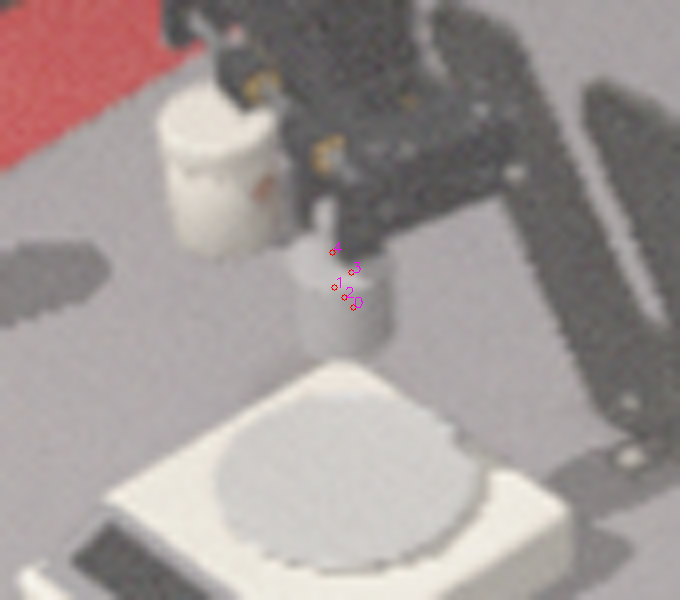

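View pics/top10.png

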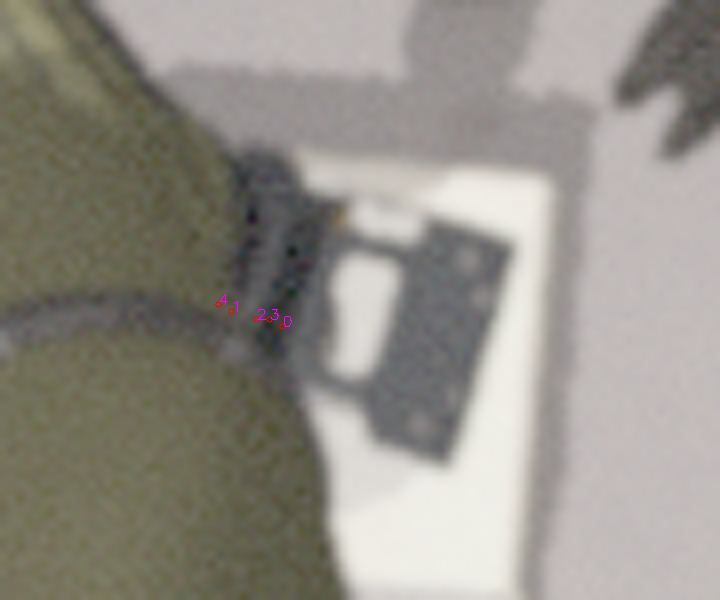

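The weight hangs upright over the pan, about 9 mm short of its centre in y. I'll correct that and go down most of the way.

Request:
carry_out(
  commands=[
    [[0,0,0,-0.1,0.3,0.3,0.5],[0,0,0,-0.2,0.6,1.0,0.5],[0,0,0,-0.2,0.8,2.0,0.5],[0,0,0,-0.2,0.8,3.0,0.5],[0,0,0,-0.2,0.8,4.0,0.5],[0,0,0,-0.2,0.8,5.0,0.5],[0,0,0,-0.2,0.8,5.8,0.5],[0,0,0,-0.2,0.8,6.3,0.5],[0,0,0,-0.2,0.8,6.5,0.5],[0,0,0,-0.2,0.8,6.5,0.5]],
  ],
)

```text
clock: 14.2
tool_pos: [0.5215, 0.2104, 0.114]
eef_rot: [0.124, 0.992, -0.0, -0.0]
contact_force: [-0.4, 0.5, -4.2]
opening: 0.193
```

```bash
python3 look.py 11 '{"scene":(170,95,85,75),"top":(120,125,90,75)}'; python3 -c "
from h import *
from plant import r
to((.521,.21,.0905),75.9)
d=r.snapshot('scene'); s=r.get_state(); p=s['tool_pos']
for dz in (-.0305,.0095): 
  X=[p+[.023*np.cos(t),.023*np.sin(t),dz] for t in np.arange(0,6.28,.785)]
  print(((proj(d,X)-(170,95)+.5)*8).round(0).tolist())"
```

```text
[0.52148707 0.2104123  0.11398254] 14.2 [-0.4  0.5 -4.2] 0.19292045323484341
turn [ 0.0005  0.0005 -0.0017] shift cm [ 0.08 -0.09  2.43] at [0.522  0.2107 0.1148] t 14.3
[[386.0, 413.0], [350.0, 405.0], [314.0, 415.0], [299.0, 439.0], [313.0, 462.0], [349.0, 471.0], [386.0, 460.0], [401.0, 436.0]]
[[382.0, 344.0], [345.0, 336.0], [309.0, 346.0], [293.0, 370.0], [308.0, 393.0], [344.0, 401.0], [382.0, 390.0], [397.0, 367.0]]
```

View pics/scene11.png

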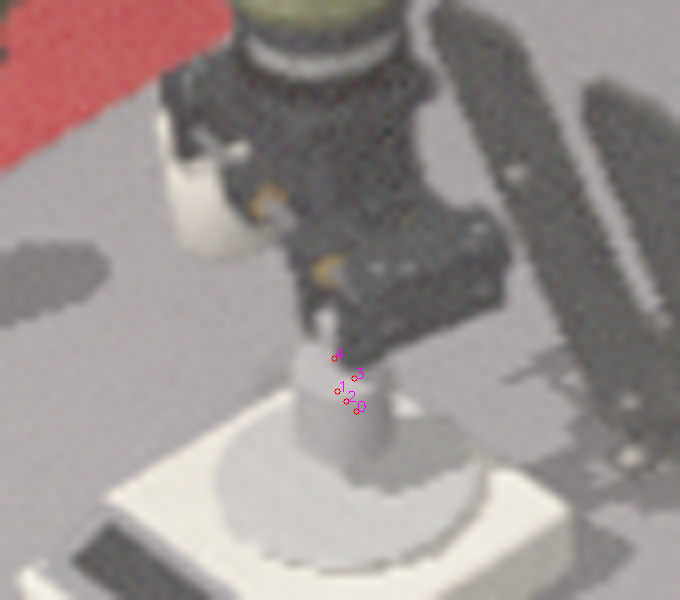

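The drawn cylinder matches the predicted underside at z of about 0.084, to about 1 px. Pan contact should come near TCP z 0.0885. I'll descend 2 cm, then creep down.

Request:
carry_out(
  commands=[
    [[0,0,0,0.1,-0.1,0.3,0.5],[0,0,0,0.1,-0.1,0.7,0.5],[0,0,0,0.1,-0.1,1.1,0.5],[0,0,0,0.1,-0.1,1.5,0.5],[0,0,0,0.1,-0.1,1.8,0.5],[0,0,0,0.1,-0.1,2.0,0.5],[0,0,0,0.1,-0.1,2.1,0.5],[0,0,0,0.1,-0.1,2.1,0.5]],
  ],
)

```text
clock: 15.02
tool_pos: [0.5204, 0.2098, 0.0932]
eef_rot: [0.124, 0.992, -0.0, -0.0]
contact_force: [0.3, -0.3, -4.6]
opening: 0.188
```

Request:
carry_out(
  commands=[
    [[0,0,0,0,0,0.1,0.5],[0,0,0,0,0,0.2,0.5],[0,0,0,0,0,0.3,0.5],[0,0,0,0,0,0.3,0.5]],
  ],
)

```text
clock: 15.35
tool_pos: [0.5204, 0.2098, 0.0904]
eef_rot: [0.124, 0.992, -0.0, -0.0]
contact_force: [0.2, 0.2, -4.5]
opening: 0.195
```

Request:
carry_out(
  commands=[
    [[0,0,0,0,0,0.05,0.5],[0,0,0,0,0,0.1,0.5],[0,0,0,0,0,0.15,0.5],[0,0,0,0,0,0.15,0.5]],
  ],
)

```text
clock: 15.68
tool_pos: [0.5204, 0.2098, 0.0889]
eef_rot: [0.124, 0.992, 0.0, -0.0]
contact_force: [-0.4, -0.4, -3.4]
opening: 0.192
```

```bash
python3 -c "
from plant import r
s=r.get_state();print(s['tool_pos'],s['contact_force'],s['moment'])"
```

```text
[0.52044026 0.20979915 0.08892749] [-0.44318976 -0.35221411 -3.42544332] [-0.00297737 -0.02953011 -0.0116454 ]
```

Request:
carry_out(
  commands=[
    [[0,0,0,0,0,0.05,0.5],[0,0,0,0,0,0.1,0.5],[0,0,0,0,0,0.1,0.5]],
  ],
)

```text
clock: 15.93
tool_pos: [0.5206, 0.2099, 0.0885]
eef_rot: [0.124, 0.992, 0.0, 0.0]
contact_force: [-1.3, 0.1, 1.6]
opening: 0.192
```

Force z went from -4.5 to +1.6 N at TCP z 0.0885, so the weight is standing on the pan. Now I'll open gently.

Request:
carry_out(
  commands=[
    [[0,0,0,0,0,0,1.8],[0,0,0,0,0,0,2.0],[0,0,0,0,0,0,2.4],[0,0,0,0,0,0,3.0],[0,0,0,0,0,0,3.6],[0,0,0,0,0,0,4],[0,0,0,0,0,0,4]],
  ],
  force=5,
)

```text
clock: 16.52
tool_pos: [0.5205, 0.2099, 0.088]
eef_rot: [0.124, 0.992, 0.0, 0.0]
contact_force: [-0.6, 0.5, -0.6]
opening: 0.452
```

```bash
python3 look.py 12 '{"scene":(170,95,85,75),"top":(120,125,90,75)}'
```

```text
[0.52050443 0.20985705 0.08800128] 16.5167 [-0.6  0.5 -0.6] 0.45169367383316583
```

View pics/scene12.png

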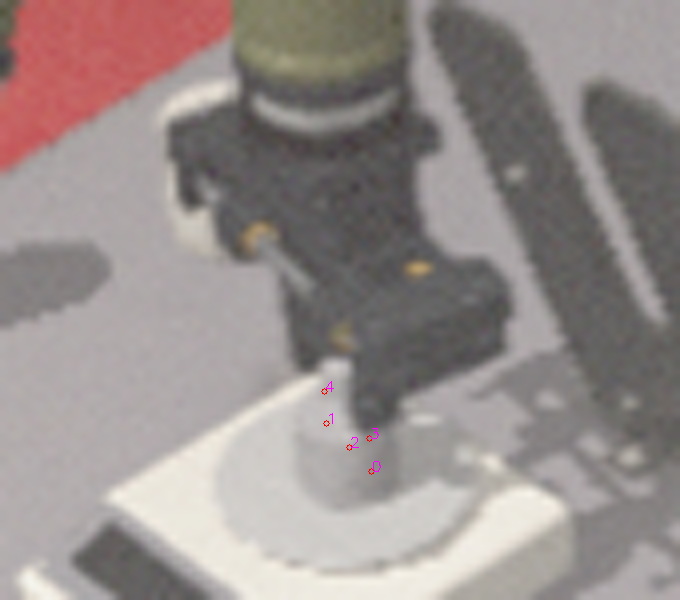

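The weight stands upright on the pan with the fingers open at 40 mm. I'll raise straight up, then back away to see it.

Request:
carry_out(
  commands=[
    [[0,0,0,0,0,-0.4,4],[0,0,0,0,0,-1.2,4],[0,0,0,0,0,-2.4,4],[0,0,0,0,0,-4,4],[0,0,0,0,0,-6,4],[0,0,0,0,0,-8,4],[0,0,0,0,0,-10,4],[0,0,0,0,0,-11.5,4],[0,0,0,0,0,-12,4],[0,0,0,0,0,-12,4]],
  ],
)

```text
clock: 17.45
tool_pos: [0.5213, 0.2102, 0.2098]
eef_rot: [0.124, 0.992, 0.001, 0.001]
contact_force: [-0.5, 0.2, -0.6]
opening: 0.451
```

Request:
carry_out(
  commands=[
    [[0,0,0,0.5,0.6,0,4],[0,0,0,1.5,2,0,4],[0,0,0,3,4,0,4],[0,0,0,4.5,7,0,4],[0,0,0,6,10,0,4],[0,0,0,7.5,13,0,4],[0,0,0,9,16,0,4],[0,0,0,10,18,0,4],[0,0,0,10.5,19,0,4],[0,0,0,10.5,19,0,4]],
  ],
)

```text
clock: 18.28
tool_pos: [0.4627, 0.4229, 0.2067]
eef_rot: [0.121, 0.993, 0.0, -0.001]
contact_force: [0.1, 0.6, -0.1]
opening: 0.456
```

```bash
python3 look.py 13 '{"scene":(165,120,85,75),"top":(110,125,90,75)}'
```

```text
[0.46266001 0.42285698 0.20669365] 18.2833 [ 0.1  0.6 -0.1] 0.4556673317514861
```

View pics/scene13.png

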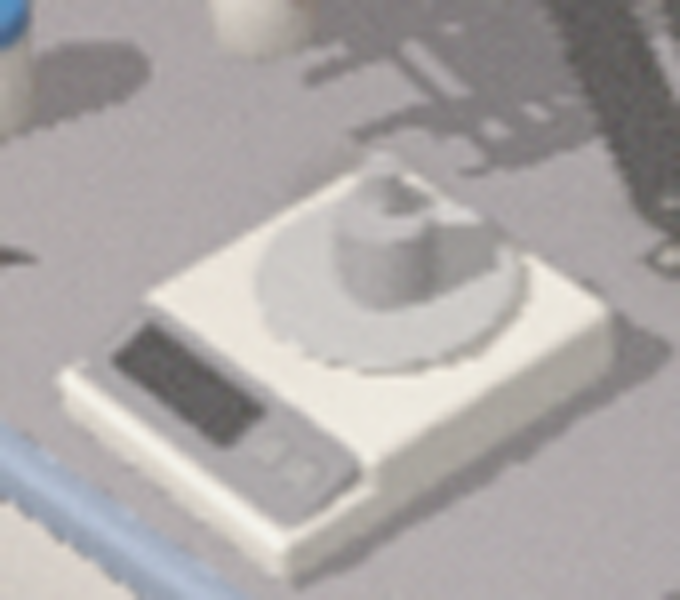

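View pics/top13.png

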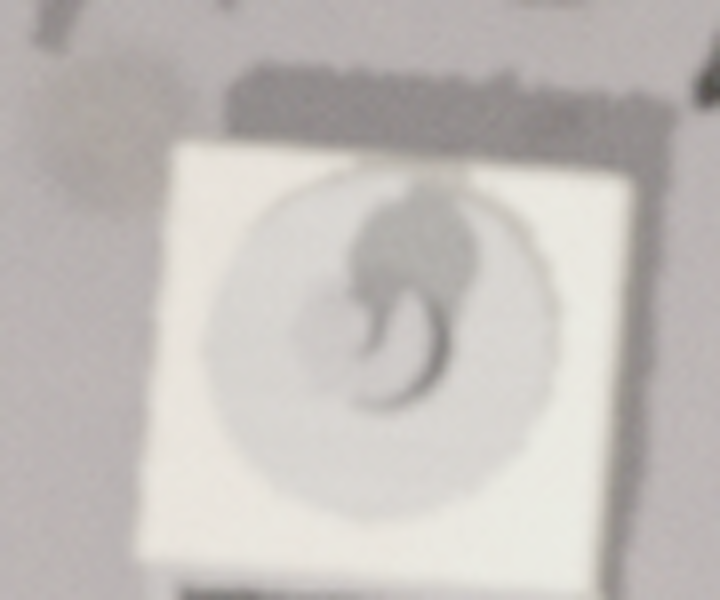

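The weight stands upright. In the scene crop its base centre is near (386,284) and the pan centre is near (390,282), so it is well centred. The arm is clear, so I'll hand in.

```bash
python3 - <<'E'
from h import *
from plant import r
d=r.snapshot("scene"); f=lambda p:(np.add(p,.5)/8-.5+(165,120))
print(onplane(d,[f((386,284)),f((390,282))],.058).round(4)); s=r.get_state(); print(abs(s["qd"]).max(),s["contact_force"],s["clock"])
print(r.finish_job())
E
```

```text
[[0.5189 0.2116 0.058 ]
 [0.5211 0.2112 0.058 ]]
0.016975589588108058 [-0.6492389  -0.73441888 -0.02637941] 18.4333
the job is handed in; nothing more can be done
None
```

The largest steel weight now stands upright on the balance pan, and I handed the job in at about 18.4 s of the 43 s limit. I gripped it by its knob and lifted it straight out of its pocket. It then crossed on the robot's side of the melt gun and went down in 0.5–1 mm steps until the pan carried it.

**Last checks:**
- **Position:** in the scene image the weight's axis is about 2 mm from the pan's centre, and it looks upright.
- **Touchdown:** the vertical force went from -4.5 N to +1.6 N at the height expected for the pan.
- **Arm:** the gripper is well away, and the contact force reads about zero (under 1 N, the same as the free readings).

**What disagreed or went wrong:**
- **Fingertip height:** the fingertips sit roughly 20 mm higher than the stated 8 mm ahead of the TCP. The first close passed over the knob without touching it; I went lower with the force watched and gripped it there.
- **Camera views:** the two views differed by 2–5 mm on the block's position.
- **Top view at the end:** the weight was hard to outline in the last top picture, so the 2 mm figure rests on the scene view alone.

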